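# Press a newly glued cup foot on the bar scale

## Robot

A 6-joint arm with a two-finger parallel gripper is mounted at the origin on the work surface. World frame = base frame: x ahead of the robot, y to its left, z up, the work surface at z = 0. Lengths are in m, angles in rad, forces in N, time in s.
With the tool pointing down it reaches from about 0.375 to 0.9 m from the base axis. Payload 3.1 kg.
Tool frame: the origin (TCP) lies at the centre of the arm's flange, where the gripper is bolted on; the fingertips stand 182 mm ahead of it and the grasp point (between the pads) lies 164 mm ahead of it; z points along the fingers, y is the line along which they close (so a half turn about z gives the same grasp; the last joint's range is limited). The gripper opens to 87 mm and grips with 3 to 60 N. Pads are 19 mm wide; open, the fingers measure 117 mm over their backs; the gripper's body (75 mm by 190 mm) begins 51 mm behind the grasp point.
Start: joints at [-1.48, 0.527, 1.433, -0, 1.181, -0.178], TCP at [0.166, -0.603, 0.405] pointing down, gripper open.
Joint ranges: [-3.08, 3.08], [-0.75, 2.2], [0.22, 2.44], [-1.43, 4.57], [0, 2.65], [-2.85, 2.85]. Speed limits (rad/s): [2.79, 2.79, 3.14, 3.14, 3.14, 3.14].

## Interface

Orientations are given as a unit quaternion [x, y, z, w].
In Python, from rig import * gives the robot as it stands.
- The arm moves only by the tool move_arm, never from a script. Its argument "commands" is a list that holds one entry, the list of rows, each a list of 6 numbers: the shift along the tool's x, y, z in units of 40 mm (1.0 is 40 mm), then the turn, a rotation vector about the tool's x, y, z in rad. A call has 1 to 12 rows; each row is the pose to reach, as a shift and turn from the pose commanded when the call began, along the tool's axes at that moment; what a row does not reach only later rows make up. A row lasts 1/8 s, in which the tool goes at most 62.5 mm and 10.7 degrees, less where a joint would pass 70% of its speed; a pose out of reach is approached as far as the arm can. A call with a gripper value outside its range is refused whole. "claw" is the closure, from -1 (fully open) to 1 (shut), so that 0 is half open, set as the call begins (left out, the last holds). The fingers move at their own pace and stop on an object; "squeeze" is the grip in N (left out, the last holds). Time passes only in rows, so rows that repeat a pose let the fingers close. It gives the time, the measured TCP pose, the force, the opening and the grip force at its end, in the units of the state.
- get_obs(): the state, without advancing time (a new reading comes with each control period).
- camera(name): name is "scene" or "top"; returns a dict with "pixels" (480x640x3 uint8, blue, green, red), "range_z" (480x640 float32, m along the optical axis (not along the pixel's ray), 0 where there is no reading), "camera_matrix" (3x3 intrinsics, pixels), "extrinsics" (4x4, takes a point from world to camera coordinates). Camera axes: x right, y up, looking along -z (the intrinsics and any distortion apply to the point x, -y, -z); pixel columns grow to the right and rows downward; lengths in m; the calibration is good to about 2 mm. A picture is of the moment at which its call begins.
- hand_in(): hands the job in; it is judged then, once.
The state is a dict: "time": time; "q": joint angles; "joint_velocities": joint speeds; "joint_torque": joint torques, N m; "position": TCP position; "tool_rot": TCP orientation; "ft_force": force on the tool from outside, world axes, zero at the start; "moment": the same for the moment, N m; "grip_width": finger opening in m; "grip_force": force on a finger pad.
Only numpy, scipy, OpenCV 4.12 (cv2) and the standard library are available. Lean on these libraries where they do the work, as an engineer would, in place of code of your own. Each camera call takes 0.05 s, during which the arm holds its last target. There are 200 camera calls.

## Task

The large cup on the little bar scale has just had a new cork foot glued on: seat the medium cup upright inside it, then the small cup upright inside the medium one, to weight it down. Then take the muddler from its dish and, holding it upright, foot down, rest its foot on the middle of the dark dot in the small cup's floor with a light push of about 7 N (never more than 20 N), and finish while still holding it there, gripped and pushing. Keep the cups standing on the scale, and leave the decanter, rum bottle, tumbler and opener where they are.

Things in the scene. Friction and masses are not known exactly. Their poses are not given: they have to be found in the camera images.
- scale: White square sprung bar scale, fixed to the sideboard: housing 120 x 120 x 36 mm with a round steel pan, 116 mm across, on top; origin under the centre of the housing, z up, y to the side. Pointer and tick marks on its +x side.
- pan (a joint): How far the scale's round pan has sunk straight down on its spring, m: 0 empty, stop at 0.014. It sinks 1 mm for every 1.5 N on it (stiffness 1500 N/m), so it already stands about 1.6 mm down under the large cup.
- pan_centre (a point): Fixed point of the scale: centre of the pan's top face with the pan empty, 52 mm above the sideboard.
- large_floor (a point): Centre of the inside floor of the LARGE cup, z up along the cup. Straight-walled round aluminium cup with a heavy thick base, a 4 mm cork disc glued beneath as its foot: 90 mm across, 54 mm high overall, wall 4 mm (82 mm across inside), this floor 28 mm above its underside and 26 mm below its rim. Loose, stands on the scale's pan; about 250 g.
- medium_mid (a point): Centre (half-way up, 27 mm above the underside) of the MEDIUM cup, z up. Straight-walled round aluminium cup, 68 mm across, 54 mm high, wall 3.5 mm (61 mm across inside), thick base: inside floor 26 mm above the underside. Loose, about 160 g. Seated in the large cup it stands on that cup's floor and its rim is 28 mm above the large rim.
- medium_floor (a point): Centre of the inside floor of the medium cup, 26 mm above its underside, 28 mm below its rim; z up along the cup.
- small_mid (a point): Centre (half-way up, 26 mm above the underside) of the SMALL cup, z up. Straight-walled round aluminium cup, 52 mm across, 52 mm high, wall 3 mm (46 mm across inside), inside floor 10 mm above the underside. Loose, about 100 g. Seated in the medium cup its rim is 24 mm above the medium rim.
- small_floor (a point): The marked spot: centre of a dark 12 mm dot in the middle of the small cup's inside floor, 10 mm above the cup's underside, 42 mm below its rim; z up along the cup.
- dish: Speckled white ceramic dish, fixed to the sideboard, 92 mm across, 18 mm high; origin under its centre. In its middle a raised ring (30 to 32 mm across inside, top 20 mm above the sideboard) in which the muddler stands; floor 6 mm above the sideboard.
- muddler_mid (a point): Centre (half-way up) of the dark wooden muddler, z along it towards its top. Round stick 150 mm long, about 70 g: foot 25 mm across for the lowest 30 mm, then narrowing to a plain shaft 20 mm across from 45 to 140 mm above the foot, slightly tapered top. Stands upright in the dish, foot down.
- muddler_tip (a point): Centre of the flat underside of the muddler's foot, 75 mm below its centre.
- decanter: Bystander: slim glass decanter, 66 mm across, 212 mm tall with its hinged steel cap (shut); loose, origin under its centre.
- rum: Bystander: closed amber rum bottle, 74 mm across, 230 mm tall; loose, origin under its centre.
- tumbler: Bystander: heavy glass tumbler, 84 mm across at the rim, 90 mm tall; loose, origin under its centre.
- opener: Bystander: flat aluminium bottle opener, about 125 x 34 x 5 mm, lying flat along its x; loose, origin near its middle.
Things that resemble listed ones, but are neither listed nor needed, are in the scene too. Of the things shaped like the part that bears muddler_mid, the dark wooden one is meant.

How it is judged:
On the way, in this order (a step that is already met when the one before it is completed fails the run):
1. the medium cup is let go, seated upright on the floor of the large cup (horizontal distance between medium_mid and large_floor below 0.01 m and z of medium_mid in the frame of large_floor between 0.023 and 0.03 m and angle between medium_mid's own z axis and vertical below 0.08 rad and contact force between the fingers and medium below 0.05 N), for 0.2 s.
2. then the small cup is let go, seated upright on the floor of the medium cup (horizontal distance between small_mid and medium_floor below 0.01 m and z of small_mid in the frame of medium_floor between 0.022 and 0.029 m and angle between small_mid's own z axis and vertical below 0.08 rad and contact force between the fingers and small below 0.05 N), for 0.2 s.
At the end, for the whole second after the job is handed in: Cups seated in order on the pan (centres within 10 mm, 4.5 degrees upright, pan centre within 25 mm), fingers off them; gripper holds the muddler still, upright within 5.7 degrees, foot within 6 mm of the dot, pushing on the small cup with 3 to 12 N (all of step 1 and all of step 2 and contact force between the fingers and large below 0.05 N and horizontal distance between large_floor and pan_centre below 0.025 m and z of large_floor in the frame of pan_centre below 0.03 m and angle between large_floor's own z axis and vertical below 0.08 rad and horizontal distance between muddler_tip and small_floor below 0.006 m and z of muddler_tip in the frame of small_floor below 0.003 m and angle between muddler_mid's own z axis and vertical below 0.1 rad and contact force between muddler and small between 3 and 12 N and contact force between the fingers and muddler above 4 N and linear speed of muddler below 0.02 m/s); the arm keeps its last pose, push and grip.
It fails at once if the muddler pushes on a cup with more than 20 N (contact force between muddler and small above 20 N or contact force between muddler and medium above 20 N or contact force between muddler and large above 20 N).
It fails at once if a bystander is moved more than 20 mm or tipped (distance of any of decanter, rum, tumbler, opener from where it was at the start of the episode above 0.02 m or angle between any of decanter, rum, tumbler, opener's own z axis and vertical above 0.3 rad).
It also fails if it takes over 72 s, if anything falls off the work surface, if the arm or the gripper's body presses on something with over 40 N, if the wrist force passes 120 N, or if a joint passes its speed limit or range.

## Working session

There is one attempt and no reset: what is moved stays moved. The work goes in short steps, Python scripts to look and compute and a tool call to move; the robot and the scene stay as the last step left them, time stands still between calls to the robot, and variables do not carry over. Pictures are saved under pics/ and viewed, at most 10 in all, crops included, and the job is handed in when it is done.

Besides the shell and the picture viewer there is one more tool, called by a JSON object that holds its "name" and its "arguments", one argument or row to a line. move_arm: Moves the arm, as the interface text tells. Its arguments: {"type":"object","properties":{"commands":{"type":"array","items":{"type":"array","items":{"type":"array","items":{"type":"number"}}}},"claw":{"type":"number"},"squeeze":{"type":"number"}},"required":["commands"]}

```bash
mkdir -p pics; ls; python3 - <<'E'
from rig import *
import cv2,numpy as np
for n in ("scene","top"):
    c=camera(n); cv2.imwrite(f"pics/{n}0.png",c["pixels"]); np.savez(f"{n}0.npz",**c)
    print(n,c["camera_matrix"].round(1).tolist(),c["extrinsics"].round(3).tolist())
o=get_obs();print(o)
E
```

```text
pics
scene [[564.2, 0.0, 324.0], [0.0, 564.2, 248.0], [0.0, 0.0, 1.0]] [[0.585, 0.811, -0.004, -0.315], [-0.587, 0.426, 0.689, 0.272], [0.561, -0.4, 0.725, -1.614], [0.0, 0.0, 0.0, 1.0]]
top [[543.8, 0.0, 329.0], [0.0, 543.8, 241.3], [0.0, 0.0, 1.0]] [[-0.003, -1.0, -0.008, -0.023], [0.996, -0.004, 0.088, -0.551], [-0.088, -0.008, 0.996, -1.139], [0.0, 0.0, 0.0, 1.0]]
{'time': 0.1, 'q': array([-1.48048167e+00,  5.28334844e-01,  1.43374911e+00, -1.92046162e-05,
        1.18139614e+00, -1.78522463e-01]), 'joint_velocities': array([-0.00030907, -0.00229331, -0.00437033,  0.00105888,  0.00163018,
       -0.001503  ]), 'joint_torque': array([ 4.64560162e-05, -4.40985918e+01, -1.77150822e+01,  6.33730413e-02,
        5.33934811e-02, -3.80114500e-05]), 'position': array([ 0.16599139, -0.60223864,  0.4039007 ]), 'tool_rot': array([ 9.90978489e-01,  1.34017698e-01,  3.27368113e-05, -9.43192404e-04]), 'ft_force': array([-0.33733158,  0.65013297, -0.37803908]), 'moment': array([-0.00317513, -0.0262683 ,  0.02125705]), 'grip_force': 0.0, 'grip_width': 0.08717904189682064}
```

View pics/scene0.png

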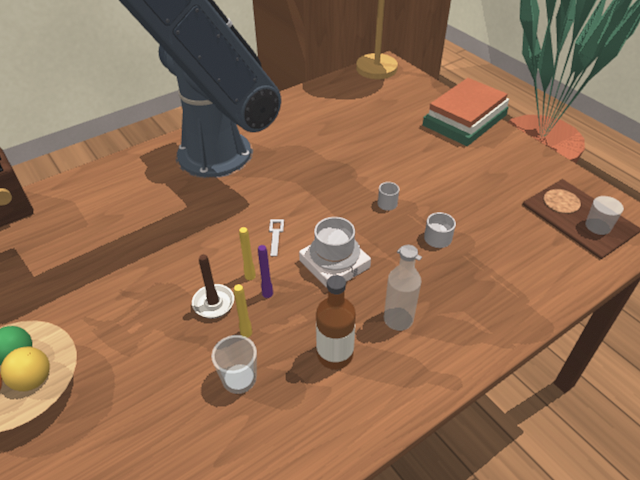

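View pics/top0.png

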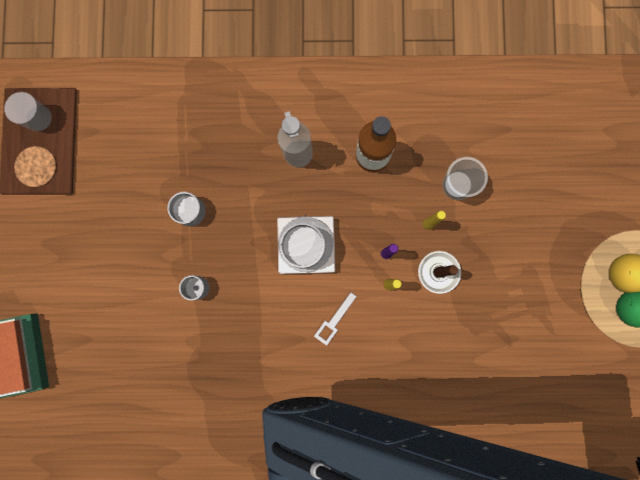

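Scene view: the dark muddler stands in its dish at (208,285), with yellow sticks at (247,255) and (243,310) and a purple one at (265,270). The large cup is on the scale at (335,245). Medium cup at (440,230), small cup at (388,195).
Top view: muddler at (446,271), large cup at (305,245), medium at (186,209), small at (193,288).

Possible mix-ups in the top view:
- **Muddler:** dark one (446,271), chosen; rejected are yellow (436,218), yellow (394,285) and purple (390,251).
- **Cups:** medium (186,209) and small (193,288), chosen; rejected are the tray cup (28,110) and the tumbler (466,178).

```bash
cat > h.py <<'E'
import numpy as np,cv2
from scipy.spatial.transform import Rotation as R
from scipy.optimize import least_squares
def cloud(c):
    K=c["camera_matrix"];E=c["extrinsics"];d=c["range_z"]
    v,u=np.mgrid[:480,:640]
    P=np.stack([(u-K[0,2])/K[0,0]*d,-(v-K[1,2])/K[1,1]*d,-d],-1)
    return np.where(d[...,None]>0,(P-E[:3,3])@E[:3,:3],np.nan)
def near(W,xy,r,z0,z1):
    P=W.reshape(-1,3);k=(np.hypot(P[:,0]-xy[0],P[:,1]-xy[1])<r)&(P[:,2]>z0)&(P[:,2]<z1);return P[k]
def circ(P,r):
    return least_squares(lambda p:np.hypot(P[:,0]-p[0],P[:,1]-p[1])-r,P[:,:2].mean(0),loss='soft_l1',f_scale=.001).x
def go(o,xyz,yaw=None):
    """rows numbers: shift in 40mm units and turn to bring TCP to xyz, tool down, y-line at yaw (deg)"""
    r=R.from_quat(o["tool_rot"]);M=r.as_matrix()
    s=M.T@(np.array(xyz)-o["position"])/.04
    y=np.degrees(np.arctan2(M[1,1],M[0,1]))
    if yaw is None: yaw=y
    else: yaw=y+(yaw-y+90)%180-90
    a=np.radians(yaw);Y=np.array([np.cos(a),np.sin(a),0]);Z=np.array([0,0,-1.])
    T=np.stack([np.cross(Y,Z),Y,Z],1)
    return s.round(3),(r.inv()*R.from_matrix(T)).as_rotvec().round(3)
E
python3 - <<'E'
from h import *
T=dict(np.load("top0.npz"));S=dict(np.load("scene0.npz"))
W=cloud(T);V=cloud(S)
for n,(u,v) in dict(med=(186,209),small=(193,288),large=(305,245),dish=(440,272),mud=(450,270),rum=(380,125),dec=(290,125),y1=(436,218),y2=(394,285),purple=(390,251),tumb=(466,178),op=(335,320)).items(): print(n,W[v,u].round(3))
for n,uv,rim,r in (("med",(186,209),.054,.068),("small",(193,288),.052,.052),("large",(305,245),.104,.090)):
    g=W[uv[1],uv[0]]
    for nm,w in(("top",W),("scene",V)):
        P=near(w,g,.075 if n!="large" else .065,rim-.006,rim+.006)
        c,rr=cv2.minEnclosingCircle(P[:,:2].astype(np.float32))
        print(n,nm,len(P),"enc",np.round(c,4),round(rr,4),"fit",circ(P,r/2-.0015).round(4),"zmax",P[:,2].max().round(4),np.median(P[:,2]).round(4))
g=W[271,446]
for nm,w in(("top",W),("scene",V)):
    for z0,z1 in((.03,.05),(.06,.09),(.09,.12),(.12,.147),(.15,.17)):
        P=near(w,W[272,440],.05,z0,z1)
        if len(P): print("mud",nm,z0,len(P),P.mean(0).round(4),(P.max(0)-P.min(0)).round(3))
im=T["pixels"]; a=cv2.resize(im[180:310,150:480],None,fx=2.4,fy=2.4,interpolation=cv2.INTER_CUBIC);cv2.imwrite("pics/crop1.png",a);print(a.shape)
E
```

```text
med [0.622 0.283 0.024]
small [0.452 0.269 0.008]
large [0.539 0.024 0.079]
dish [ 0.483 -0.249  0.081]
mud [ 0.484 -0.254  0.155]
rum [ 0.742 -0.119  0.227]
dec [0.749 0.045 0.21 ]
y1 [ 0.585 -0.232  0.143]
y2 [ 0.456 -0.148  0.151]
purple [ 0.521 -0.142  0.144]
tumb [ 0.691 -0.326  0.004]
op [ 0.383 -0.037  0.006]
med top 206 enc [0.6203 0.2823] 0.0345 fit [0.6204 0.2814] zmax 0.0588 0.0529
med scene 143 enc [0.6256 0.281 ] 0.036 fit [0.6257 0.2805] zmax 0.0562 0.0515
small top 124 enc [0.4535 0.2625] 0.0263 fit [0.4532 0.2623] zmax 0.0576 0.0513
small scene 89 enc [0.4573 0.2607] 0.0283 fit [0.4586 0.2612] zmax 0.0562 0.0495
large top 291 enc [0.537  0.0294] 0.045 fit [0.5366 0.0292] zmax 0.1093 0.104
large scene 244 enc [0.5412 0.0303] 0.0485 fit [0.5415 0.0278] zmax 0.1083 0.102
mud top 0.03 42 [ 0.4835 -0.2521  0.0416] [0.023 0.018 0.019]
mud top 0.06 29 [ 0.4833 -0.2513  0.0746] [0.018 0.009 0.028]
mud top 0.09 29 [ 0.4842 -0.2513  0.1053] [0.019 0.008 0.028]
mud top 0.12 35 [ 0.4831 -0.2525  0.1347] [0.019 0.016 0.026]
mud top 0.15 73 [ 0.4848 -0.2583  0.1553] [0.017 0.016 0.01 ]
mud scene 0.03 73 [ 0.4957 -0.2622  0.0404] [0.014 0.022 0.019]
mud scene 0.06 94 [ 0.4947 -0.2622  0.0748] [0.017 0.019 0.029]
mud scene 0.09 95 [ 0.4951 -0.2618  0.1058] [0.015 0.019 0.029]
mud scene 0.12 92 [ 0.4943 -0.2622  0.1339] [0.015 0.02  0.026]
mud scene 0.15 51 [ 0.4897 -0.2607  0.1542] [0.019 0.016 0.008]
(312, 792, 3)
```

View pics/crop1.png

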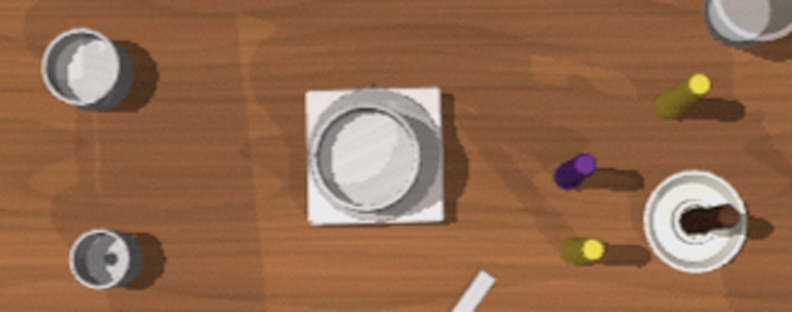

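The crop shows the dark dot in the small cup at crop pixel (111,259) and the dark wooden muddler in the dish ring at (700,218), so both choices hold. The two cameras agree to about 5 mm.

```bash
python3 - <<'E'
from h import *
from rig import *
o=get_obs()
for p in ((.45,-.45,.45),(.6,-.05,.45),(.623,.281,.30)): print(*go(o,p,90))
E
```

```text
[ 7.856 -1.785 -1.147] [-0.002 -0.     0.269]
[ 14.128 -10.43   -1.129] [-0.002 -0.     0.269]
[ 16.879 -18.248   2.637] [-0.002 -0.     0.269]
```

{"name": "move_arm", "arguments": {
  "commands": [
    [[7.86, -1.79, -1.15, 0, 0, 0.13], [7.86, -1.79, -1.15, 0, 0, 0.269], [7.86, -1.79, -1.15, 0, 0, 0.269], [7.86, -1.79, -1.15, 0, 0, 0.269], [7.86, -1.79, -1.15, 0, 0, 0.269], [14.13, -10.43, -1.13, 0, 0, 0.269], [14.13, -10.43, -1.13, 0, 0, 0.269], [14.13, -10.43, -1.13, 0, 0, 0.269], [14.13, -10.43, -1.13, 0, 0, 0.269], [14.13, -10.43, -1.13, 0, 0, 0.269], [14.13, -10.43, -1.13, 0, 0, 0.269], [14.13, -10.43, -1.13, 0, 0, 0.269]]
  ],
  "claw": -1,
  "squeeze": 15
}}

```text
time: 1.6
position: [0.6005, -0.0482, 0.4496]
tool_rot: [1.0, -0.0, -0.0, -0.0]
ft_force: [0.7, 0.4, -0.3]
grip_width: 0.0867
grip_force: 0.0
```

```bash
python3 - <<'E'
from h import *
from rig import *
o=get_obs();print(o["position"],o["tool_rot"])
for p in ((.623,.281,.30),(.623,.281,.212)): print(*go(o,p,90))
E
```

```text
[ 0.60047826 -0.04821199  0.44958057] [ 9.99999939e-01 -1.27113395e-04 -3.21877504e-04 -4.12710289e-05]
[ 0.563 -8.23   3.74 ] [-0.     0.001 -0.   ]
[ 0.565 -8.23   5.94 ] [-0.     0.001 -0.   ]
```

{"name": "move_arm", "arguments": {
  "commands": [
    [[0.56, -8.23, 3.0, 0, 0, 0], [0.56, -8.23, 3.0, 0, 0, 0], [0.56, -8.23, 3.0, 0, 0, 0], [0.56, -8.23, 3.0, 0, 0, 0], [0.56, -8.23, 3.0, 0, 0, 0], [0.56, -8.23, 3.0, 0, 0, 0], [0.56, -8.23, 3.74, 0, 0, 0], [0.56, -8.23, 4.5, 0, 0, 0], [0.56, -8.23, 5.2, 0, 0, 0], [0.56, -8.23, 5.7, 0, 0, 0], [0.56, -8.23, 5.94, 0, 0, 0], [0.56, -8.23, 5.94, 0, 0, 0]]
  ]
}}

```text
time: 3.1
position: [0.6226, 0.2789, 0.2119]
tool_rot: [1.0, -0.0, -0.0, 0.0]
ft_force: [-0.4, 0.0, 0.3]
grip_width: 0.087
grip_force: 0.0
```

{"name": "move_arm", "arguments": {
  "commands": [
    [[0, 0, 0, 0, 0, 0], [0, 0, 0, 0, 0, 0], [0, 0, 0, 0, 0, 0], [0, 0, 0, 0, 0, 0], [0, 0, 0, 0, 0, 0], [0, 0, 0, 0, 0, 0]]
  ],
  "claw": 1,
  "squeeze": 15
}}

```text
time: 3.85
position: [0.623, 0.2793, 0.2134]
tool_rot: [1.0, -0.0, 0.001, -0.0]
ft_force: [0.4, 1.2, 5.7]
grip_width: 0.067
grip_force: 14.9
```

{"name": "move_arm", "arguments": {
  "commands": [
    [[0, 0, -0.5, 0, 0, 0], [0, 0, -1.5, 0, 0, 0], [0, 0, -2.7, 0, 0, 0], [0, 0, -3.75, 0, 0, 0], [0, 0, -3.75, 0, 0, 0]]
  ]
}}

```text
time: 4.47
position: [0.6235, 0.2792, 0.3674]
tool_rot: [1.0, -0.0, 0.005, -0.001]
ft_force: [-0.4, -0.7, -2.2]
grip_width: 0.0669
grip_force: 14.9
```

```bash
python3 - <<'E'
from h import *
from rig import *
o=get_obs();print(o["position"],o["ft_force"],o["grip_width"],o["grip_force"])
for n,u in(("scene",0),("top",0)):
    c=camera(n);cv2.imwrite(f"pics/{n}1.png",c["pixels"]);W=cloud(c)
    z=.054+o["position"][2]-.2134
    P=near(W,o["position"][:2],.05,z-.06,z-.035);print(n,len(P),P.mean(0),"fit",circ(P,.034) if len(P)>20 else 0)
    np.savez(n+"1.npz",**c)
for p in ((.539,.029,.362),): print(*go(o,p,90))
im=cv2.imread("pics/scene1.png")[60:360,250:570];cv2.imwrite("pics/crop2.png",cv2.resize(im,None,fx=2,fy=2))
E
```

```text
[0.62350948 0.27915759 0.36742115] [-0.40162708 -0.6783763  -2.22721462] 0.06686698383926937 14.868818407394429
scene 221 [0.64282078 0.25887998 0.16292653] fit [0.62574764 0.27995254]
top 48 [0.59081157 0.26743998 0.16185437] fit [0.62089636 0.27948005]
[-2.113  6.254  0.104] [-0.002 -0.009 -0.   ]
```

View pics/crop2.png

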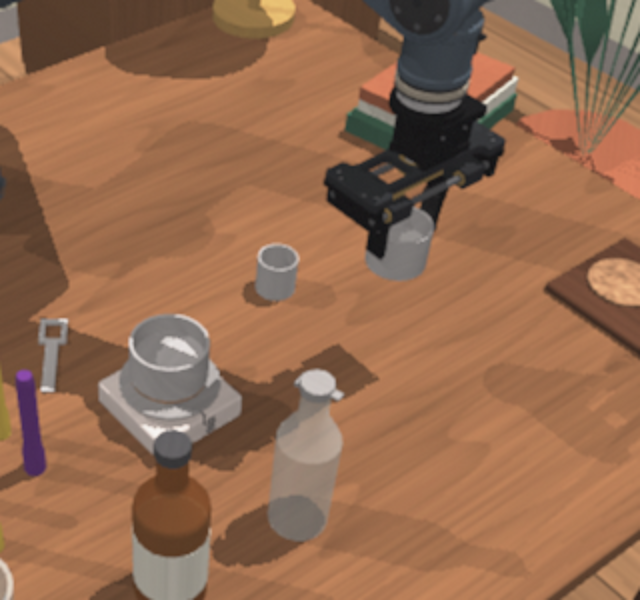

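The crop shows the medium cup gripped upright at (400,245) and clear of everything. Both cameras confirm the averaged positions match the tool, so I'll carry it over the large cup.

{"name": "move_arm", "arguments": {
  "commands": [
    [[-0.34, 1.0, 0.1, 0, 0, 0], [-0.8, 2.4, 0.1, 0, 0, 0], [-1.3, 3.8, 0.1, 0, 0, 0], [-1.75, 5.2, 0.1, 0, 0, 0], [-2.0, 6.0, 0.1, 0, -0.009, 0], [-2.11, 6.26, 0.1, 0, -0.009, 0], [-2.11, 6.26, 0.1, 0, -0.009, 0], [-2.11, 6.26, 0.1, 0, -0.009, 0]]
  ]
}}

```text
time: 5.58
position: [0.5383, 0.0296, 0.3578]
tool_rot: [1.0, 0.0, -0.005, -0.0]
ft_force: [-0.1, 0.3, -1.1]
grip_width: 0.0671
grip_force: 14.9
```

```bash
python3 - <<'E'
from h import *
from rig import *
o=get_obs();print(o["position"],o["tool_rot"],o["ft_force"])
for z in(.305,.294): print(*go(o,(.539,.0287,z),90))
E
```

```text
[0.53834665 0.02963526 0.35784443] [ 9.99988351e-01  4.83255952e-04 -4.79456599e-03 -2.78270630e-04] [-0.06407462  0.25928835 -1.12148952]
[0.029 0.024 1.321] [-0.001  0.01   0.001]
[0.032 0.024 1.596] [-0.001  0.01   0.001]
```

{"name": "move_arm", "arguments": {
  "commands": [
    [[0.03, 0.02, 0.4, 0, 0.006, 0], [0.03, 0.02, 0.8, 0, 0.006, 0], [0.03, 0.02, 1.1, 0, 0.006, 0], [0.03, 0.02, 1.3, 0, 0.006, 0], [0.03, 0.02, 1.4, 0, 0.006, 0], [0.03, 0.02, 1.5, 0, 0.006, 0], [0.03, 0.02, 1.5, 0, 0.006, 0], [0.03, 0.02, 1.5, 0, 0.006, 0]]
  ]
}}

```text
time: 6.58
position: [0.5389, 0.0277, 0.2986]
tool_rot: [1.0, -0.0, -0.001, 0.0]
ft_force: [-0.3, -0.1, -1.9]
grip_width: 0.0671
grip_force: 14.9
```

{"name": "move_arm", "arguments": {
  "commands": [
    [[0, 0, 0.06, 0, 0, 0], [0, 0, 0.12, 0, 0, 0], [0, 0, 0.15, 0, 0, 0], [0, 0, 0.18, 0, 0, 0], [0, 0, 0.18, 0, 0, 0]]
  ]
}}

```text
time: 7.2
position: [0.5387, 0.0278, 0.2911]
tool_rot: [1.0, -0.0, -0.002, -0.0]
ft_force: [-0.5, 0.0, -0.6]
grip_width: 0.0668
grip_force: 14.9
```

{"name": "move_arm", "arguments": {
  "commands": [
    [[0, 0, 0.03, 0, 0, 0], [0, 0, 0.03, 0, 0, 0], [0, 0, 0.03, 0, 0, 0]]
  ]
}}

```text
time: 7.58
position: [0.5387, 0.0278, 0.2901]
tool_rot: [1.0, -0.0, -0.002, -0.0]
ft_force: [-1.1, -0.3, 2.0]
grip_width: 0.067
grip_force: 14.9
```

{"name": "move_arm", "arguments": {
  "commands": [
    [[0, 0, 0, 0, 0, 0], [0, 0, 0, 0, 0, 0], [0, 0, 0, 0, 0, 0], [0, 0, 0, 0, 0, 0], [0, 0, -0.5, 0, 0, 0], [0, 0, -1.2, 0, 0, 0], [0, 0, -2.2, 0, 0, 0], [-0.3, -0.5, -2.5, 0, 0, 0]]
  ],
  "claw": -1
}}

```text
time: 8.57
position: [0.5282, 0.0474, 0.3923]
tool_rot: [1.0, -0.001, 0.002, 0.0]
ft_force: [0.5, 0.2, -0.6]
grip_width: 0.087
grip_force: 0.0
```

```bash
python3 - <<'E'
from h import *
from rig import *
o=get_obs();print(o["position"],o["tool_rot"],o["ft_force"])
for p in((.4555,.262,.36),(.4555,.262,.214)): print(*go(o,p,90))
V=cloud(camera("scene"))
P=near(V,(.541,.029),.05,.122,.138);print(len(P),P[:,2].max(),np.median(P[:,2]),circ(P,.0325))
P=near(V,(.541,.029),.06,.096,.108);print(len(P),circ(P,.0435))
E
```

```text
[0.52819515 0.04738443 0.39233594] [ 9.99997806e-01 -1.21662055e-03  1.66158605e-03  3.84201130e-04] [ 0.45958526  0.22825026 -0.56314129]
[-1.833 -5.362  0.798] [ 0.001 -0.003 -0.002]
[-1.845 -5.364  4.448] [ 0.001 -0.003 -0.002]
236 0.1343215696868831 0.1278460489496184 [0.54001793 0.02687139]
525 [0.55123378 0.02567002]
```

{"name": "move_arm", "arguments": {
  "commands": [
    [[-0.4, -1.2, 0.3, 0, 0, 0], [-0.9, -2.6, 0.6, 0, 0, 0], [-1.4, -4.0, 0.8, 0, 0, 0], [-1.7, -5.0, 1.2, 0, -0.003, 0], [-1.84, -5.36, 2.0, 0, -0.003, 0], [-1.84, -5.36, 3.0, 0, -0.003, 0], [-1.84, -5.36, 3.8, 0, -0.003, 0], [-1.84, -5.36, 4.3, 0, -0.003, 0], [-1.84, -5.36, 4.46, 0, -0.003, 0], [-1.84, -5.36, 4.46, 0, -0.003, 0], [-1.84, -5.36, 4.46, 0, -0.003, 0]]
  ]
}}

```text
time: 10.0
position: [0.453, 0.2624, 0.2124]
tool_rot: [1.0, -0.0, -0.002, -0.0]
ft_force: [0.7, -0.2, -0.6]
grip_width: 0.0873
grip_force: 0.0
```

{"name": "move_arm", "arguments": {
  "commands": [
    [[0, 0, 0, 0, 0, 0], [0, 0, 0, 0, 0, 0], [0, 0, 0, 0, 0, 0], [0, 0, 0, 0, 0, 0], [0, 0, 0, 0, 0, 0], [0, 0, 0, 0, 0, 0], [0, 0, 0, 0, 0, 0]]
  ],
  "claw": 1
}}

```text
time: 10.88
position: [0.453, 0.2622, 0.2119]
tool_rot: [1.0, -0.0, -0.003, -0.0]
ft_force: [-0.4, -0.9, 1.0]
grip_width: 0.0511
grip_force: 15.0
```

{"name": "move_arm", "arguments": {
  "commands": [
    [[0, 0, -0.5, 0, 0, 0], [0, 0, -1.5, 0, 0, 0], [0, 0, -2.7, 0, 0, 0], [0, 0, -3.8, 0, 0, 0], [0, 0, -4.2, 0, 0, 0], [0, 0, -4.3, 0, 0, 0], [0, 0, -4.3, 0, 0, 0], [0, 0, -4.3, 0, 0, 0]]
  ]
}}

```text
time: 11.88
position: [0.4537, 0.2621, 0.3825]
tool_rot: [1.0, -0.0, -0.004, 0.0]
ft_force: [-0.3, -0.3, -0.1]
grip_width: 0.0509
grip_force: 15.0
```

```bash
python3 - <<'E'
from h import *
from rig import *
o=get_obs();print(o["position"],o["ft_force"],o["grip_width"],o["grip_force"],o["tool_rot"])
tz=o["position"][2]
for n in("scene","top"):
    c=camera(n);W=cloud(c)
    P=near(W,o["position"][:2],.04,tz-.213,tz-.188);print(n,len(P),"zmin",P[:,2].min(),"fit",circ(P,.026) if len(P)>10 else 0)
    if n=="top":
        P=near(W,(.538,.029),.05,.122,.138);print("medium top",len(P),circ(P,.0325))
    else: cv2.imwrite("pics/crop3.png",cv2.resize(c["pixels"][100:340,250:570],None,fx=2,fy=2))
print(*go(o,(.5378,.028,tz),90))
E
```

```text
[0.45365738 0.26209348 0.38247918] [-0.2738424  -0.32628634 -0.08320357] 0.050912330805733125 14.99993851401996 [ 9.99990251e-01 -1.14328475e-04 -4.39259899e-03  4.36428887e-04]
scene 196 zmin 0.16991435085806636 fit [0.45641289 0.26229924]
top 133 zmin 0.17454922040850304 fit [0.45229048 0.24811127]
medium top 211 [0.53513999 0.02797374]
[ 2.105  5.852 -0.013] [ 0.001  0.009 -0.   ]
```

View pics/crop3.png

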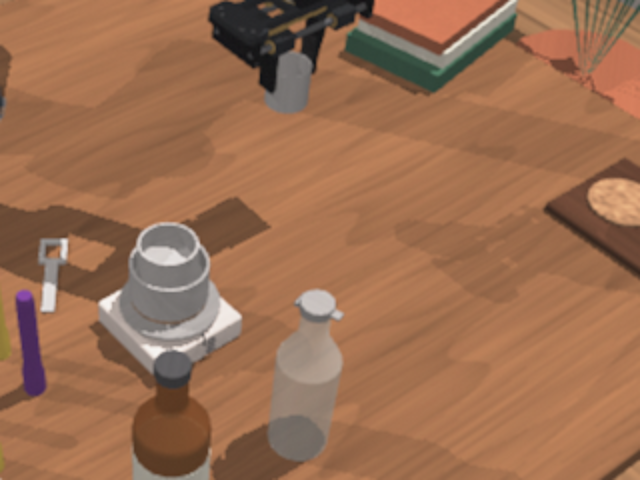

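The crop shows the medium cup seated in the large one at (170,250) and the small cup held upright at (288,80).

{"name": "move_arm", "arguments": {
  "commands": [
    [[0.4, 1.0, 0, 0, 0.004, 0], [0.8, 2.3, 0, 0, 0.004, 0], [1.3, 3.7, 0, 0, 0.004, 0], [1.8, 5.0, 0, 0, 0.004, 0], [2.05, 5.7, 0, 0, 0.004, 0], [2.1, 5.86, 0, 0, 0.004, 0], [2.1, 5.86, 0.3, 0, 0.004, 0], [2.1, 5.86, 0.5, 0, 0.004, 0], [2.1, 5.86, 0.5, 0, 0.004, 0], [2.1, 5.86, 0.5, 0, 0.004, 0]]
  ]
}}

```text
time: 13.22
position: [0.5377, 0.0286, 0.3632]
tool_rot: [1.0, 0.001, -0.001, -0.0]
ft_force: [0.1, 0.7, -0.9]
grip_width: 0.0507
grip_force: 15.0
```

```bash
python3 - <<'E'
from h import *
from rig import *
o=get_obs();print(o["position"],o["tool_rot"],o["ft_force"])
print(*go(o,(.5376,.0275,.318),90))
E
```

```text
[0.53772891 0.02860448 0.36323645] [ 9.99999283e-01  5.63831735e-04 -1.05548601e-03 -5.12692636e-05] [ 0.05885085  0.69187365 -0.88114626]
[-1.000e-03  2.800e-02  1.131e+00] [-0.     0.002  0.001]
```

{"name": "move_arm", "arguments": {
  "commands": [
    [[0, 0.03, 0.3, 0, 0, 0], [0, 0.03, 0.6, 0, 0, 0], [0, 0.03, 0.85, 0, 0, 0], [0, 0.03, 1.0, 0, 0, 0], [0, 0.03, 1.1, 0, 0, 0], [0, 0.03, 1.15, 0, 0, 0], [0, 0.03, 1.18, 0, 0, 0], [0, 0.03, 1.18, 0, 0, 0]]
  ]
}}

```text
time: 14.22
position: [0.5378, 0.0266, 0.3162]
tool_rot: [1.0, -0.0, -0.001, 0.0]
ft_force: [-0.7, -0.5, -1.6]
grip_width: 0.0508
grip_force: 15.0
```

{"name": "move_arm", "arguments": {
  "commands": [
    [[0, 0, 0.03, 0, 0, 0], [0, 0, 0.05, 0, 0, 0], [0, 0, 0.05, 0, 0, 0], [0, 0, 0.05, 0, 0, 0]]
  ]
}}

```text
time: 14.72
position: [0.5379, 0.0266, 0.3143]
tool_rot: [1.0, -0.0, -0.001, 0.0]
ft_force: [0.3, 0.0, 0.6]
grip_width: 0.0511
grip_force: 15.0
```

{"name": "move_arm", "arguments": {
  "commands": [
    [[0, 0, 0, 0, 0, 0], [0, 0, 0, 0, 0, 0], [0, 0, 0, 0, 0, 0], [0, 0, -0.3, 0, 0, 0], [0, 0, -1.2, 0, 0, 0], [0, 0, -2.4, 0, 0, 0], [-0.3, 1.0, -3.2, 0, 0, 0], [-0.6, 2.3, -3.4, 0, 0, 0], [-0.9, 3.7, -3.4, 0, 0, 0], [-1.2, 5.1, -3.4, 0, 0, 0]]
  ],
  "claw": -1
}}

```text
time: 15.98
position: [0.4893, -0.1788, 0.4516]
tool_rot: [1.0, 0.0, 0.0, 0.001]
ft_force: [0.7, 0.5, -0.8]
grip_width: 0.0873
grip_force: 0.0
```

```bash
python3 - <<'E'
from h import *
from rig import *
o=get_obs();print(o["position"],o["tool_rot"])
for n,b in(("scene",.0025),("top",-.0025)):
    c=camera(n);W=cloud(c)-[b,0,0];im=c["pixels"]
    cv2.imwrite(f"pics/{n}4.png",im)
    P=near(W,(.538,.028),.04,.146,.162);print(n,len(P),"zmax",P[:,2].max(),"small fit",circ(P,.0245))
    P=near(W,(.487,-.260),.02,.15,.165);print("mudtop",len(P),P.mean(0) if len(P) else 0)
    # dot: cast ray to plane z=.112
    E=c["extrinsics"];K=c["camera_matrix"];q=E[:3,:3]@np.array([.538+b,.028,.112])+E[:3,3]
    print("px",K[0,0]*q[0]/-q[2]+K[0,2],-K[1,1]*q[1]/-q[2]+K[1,2])
for p in((.487,-.26,.45),(.487,-.26,.285)): print(*go(o,p,90))
im=cv2.imread("pics/top4.png");cv2.imwrite("pics/crop4.png",cv2.resize(im[200:310,270:490],None,fx=3.6,fy=3.6,interpolation=cv2.INTER_CUBIC))
E
```

```text
[ 0.4893115  -0.17877136  0.4515847 ] [9.99999821e-01 1.58299941e-04 3.87093764e-06 5.77188833e-04]
scene 167 zmax 0.15729195861144496 small fit [0.5406274 0.0257972]
mudtop 55 [ 0.48731496 -0.26067317  0.15378002]
px 334.5447753399942 228.03145855420857
top 141 zmax 0.16085856594385567 small fit [0.54086319 0.02682875]
mudtop 0 0
px 301.9420871365832 245.2948853857667
[-0.058  2.031  0.042] [ 0.001 -0.     0.   ]
[-0.058  2.026  4.167] [ 0.001 -0.     0.   ]
```

View pics/crop4.png

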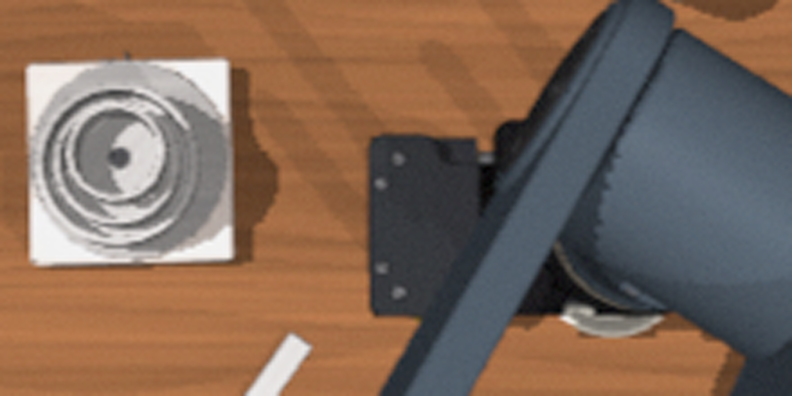

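The crop shows the three cups nested, with the dark dot at (120,157) in the crop, about (303,244) in the full image. Now going to the muddler.

{"name": "move_arm", "arguments": {
  "commands": [
    [[-0.05, 1.2, 0.1, 0, 0, 0], [-0.05, 2.04, 0.3, 0, 0, 0], [-0.05, 2.04, 0.6, 0, 0, 0], [-0.05, 2.04, 0.8, 0, 0, 0], [-0.05, 2.04, 1.6, 0, 0, 0], [-0.05, 2.04, 2.5, 0, 0, 0], [-0.05, 2.04, 3.3, 0, 0, 0], [-0.05, 2.04, 3.9, 0, 0, 0], [-0.05, 2.04, 4.17, 0, 0, 0], [-0.05, 2.04, 4.17, 0, 0, 0], [-0.05, 2.04, 4.17, 0, 0, 0]]
  ]
}}

```text
time: 17.45
position: [0.4881, -0.2588, 0.2844]
tool_rot: [1.0, 0.0, -0.0, 0.001]
ft_force: [-0.2, -0.2, 0.2]
grip_width: 0.087
grip_force: 0.0
```

{"name": "move_arm", "arguments": {
  "commands": [
    [[0, 0, 0, 0, 0, 0], [0, 0, 0, 0, 0, 0], [0, 0, 0, 0, 0, 0], [0, 0, 0, 0, 0, 0], [0, 0, 0, 0, 0, 0], [0, 0, 0, 0, 0, 0], [0, 0, 0, 0, 0, 0], [0, 0, 0, 0, 0, 0], [0, 0, 0, 0, 0, 0]]
  ],
  "claw": 1,
  "squeeze": 40
}}

```text
time: 18.58
position: [0.4876, -0.259, 0.2833]
tool_rot: [1.0, -0.0, -0.001, -0.0]
ft_force: [-0.3, 0.8, -0.6]
grip_width: 0.0189
grip_force: 40.0
```

```bash
python3 - <<'E'
from h import *
from rig import *
o=get_obs();print(o["position"],o["tool_rot"],o["ft_force"])
im=cv2.imread("pics/top4.png");g=cv2.cvtColor(im,cv2.COLOR_BGR2GRAY)[238:250,297:310]
print(g)
m=(g<85).astype(np.uint8);n,l,s,ce=cv2.connectedComponentsWithStats(m);print(s,ce+[297,238])
T=dict(np.load("top0.npz"));K=T["camera_matrix"];E=T["extrinsics"]
for c in ce[1:]+[297,238]:
    d=E[:3,:3].T@np.array([(c[0]-K[0,2])/K[0,0],-(c[1]-K[1,2])/K[1,1],-1]);p=-E[:3,:3].T@E[:3,3]
    print((p+d*(.112-p[2])/d[2]+[.0025,0,0]).round(4))
E
```

```text
[ 0.4876219  -0.25895415  0.28333011] [ 9.99999462e-01 -6.71404987e-05 -1.03428500e-03 -3.65727368e-05] [-0.29306966  0.76036235 -0.63862522]
[[126 125 122 126 124 177 213 216 218 217 215 214 211]
 [123 123 123 125 139 187 215 215 217 216 212 213 214]
 [125 123 125 124 170 198 197 202 210 212 211 213 216]
 [123 123 123 117 126 114  98 123 173 205 213 216 215]
 [123 125 124  96  72  82  82  82 116 183 215 219 215]
 [123 125 115  84  69  81  81  81 100 179 220 217 216]
 [125 126 118  97  83  83  83  84 107 182 219 214 213]
 [125 124 129 119  99  88  83  96 142 194 215 213 214]
 [125 126 125 150 159 128 116 151 195 215 215 218 217]
 [128 127 126 125 176 198 201 219 214 215 216 217 218]
 [129 126 124 122 179 215 217 217 212 215 218 216 215]
 [127 124 125 122 169 208 215 213 216 217 219 217 214]]
[[  0   0  13  12 142]
 [  3   4   5   4  14]] [[303.06338028 243.53521127]
 [302.35714286 243.14285714]]
[0.5423 0.0272 0.112 ]
```

{"name": "move_arm", "arguments": {
  "commands": [
    [[0, 0, -0.3, 0, 0, 0], [0, 0, -1.0, 0, 0, 0], [0, 0, -2.2, 0, 0, 0], [0, 0, -3.4, 0, 0, 0], [0, 0, -4.5, 0, 0, 0], [0, 0, -4.8, 0, 0, 0], [0, 0, -4.8, 0, 0, 0], [0, 0, -4.8, 0, 0, 0]]
  ]
}}

```text
time: 19.58
position: [0.4875, -0.2586, 0.4735]
tool_rot: [1.0, -0.0, -0.003, -0.001]
ft_force: [0.3, -0.4, -0.8]
grip_width: 0.0188
grip_force: 40.0
```

```bash
python3 - <<'E'
from h import *
from rig import *
o=get_obs();print(o["position"],o["tool_rot"],o["ft_force"])
print(*go(o,(.5412,.0267,.475),90))
E
```

```text
[ 0.48751789 -0.25862253  0.47346208] [ 9.99995664e-01 -1.23326954e-04 -2.62598778e-03 -1.32721247e-03] [ 0.30622421 -0.36470609 -0.78711158]
[ 1.34  -7.133 -0.027] [-0.003  0.005 -0.   ]
```

{"name": "move_arm", "arguments": {
  "commands": [
    [[0.2, -1.0, 0, 0, 0, 0], [0.45, -2.3, 0, 0, 0, 0], [0.7, -3.7, 0, 0, 0, 0], [0.95, -5.1, 0, 0, 0, 0], [1.2, -6.3, 0, 0, 0, 0], [1.3, -6.9, 0, 0, 0.003, 0], [1.34, -7.13, 0, 0, 0.003, 0], [1.34, -7.13, 0, 0, 0.003, 0], [1.34, -7.13, 0, 0, 0.003, 0], [1.34, -7.13, 0, 0, 0.003, 0]]
  ]
}}

```text
time: 20.82
position: [0.5417, 0.0251, 0.4752]
tool_rot: [1.0, -0.001, 0.0, 0.0]
ft_force: [-0.4, 0.3, -1.7]
grip_width: 0.0193
grip_force: 40.0
```

```bash
python3 - <<'E'
from h import *
from rig import *
o=get_obs();print(o["position"],o["tool_rot"],o["ft_force"])
c=camera("scene");W=cloud(c)-[.0025,0,0];im=c["pixels"];np.savez("scene5.npz",**c)
cv2.imwrite("pics/crop5.png",cv2.resize(im[60:300,220:460],None,fx=2.5,fy=2.5,interpolation=cv2.INTER_CUBIC))
p=o["position"]
dark=im.max(2)<110
for z0,z1,r in((.19,.2,.0125),(.2,.21,.0125),(.21,.22,.0125),(.24,.25,.01),(.25,.26,.01),(.26,.27,.01)):
    P=near(W,p[:2],.03,z0,z1);print(z0,len(P),P.mean(0).round(4) if len(P) else 0,circ(P,r).round(4) if len(P)>6 else 0)
P=near(W,p[:2],.02,.17,.3);print("foot z",P[:,2].min())
P=near(W,(.5405,.0265),.04,.146,.162);print("small",circ(P,.0245),P[:,2].max())
c=camera("top");W=cloud(c)+[.0025,0,0]
for z0,z1,r in((.18,.22,.0125),(.24,.28,.01)):
    P=near(W,p[:2],.03,z0,z1);print("top",len(P),circ(P,r) if len(P)>6 else 0)
E
```

```text
[0.54165071 0.02511998 0.475173  ] [ 9.99999496e-01 -9.29649598e-04  3.67200830e-04  9.15458523e-05] [-0.37745952  0.26186948 -1.72934599]
0.19 15 [0.548  0.0201 0.1979] [0.5386 0.0251]
0.2 40 [0.5474 0.019  0.2046] [0.5395 0.0251]
0.21 47 [0.548  0.0191 0.2149] [0.5402 0.0254]
0.24 44 [0.5459 0.0205 0.2447] [0.5394 0.025 ]
0.25 41 [0.5457 0.0203 0.2558] [0.5401 0.0254]
0.26 34 [0.5458 0.0206 0.2653] [0.5398 0.0251]
foot z 0.19607028190492035
small [0.54045581 0.02584703] 0.15710816704527744
top 0 0
top 0 0
```

View pics/crop5.png

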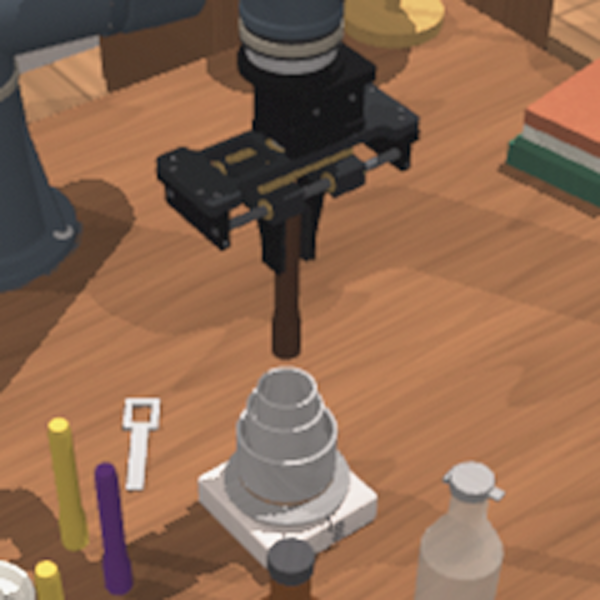

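The crop shows the muddler held upright with its foot at (286,350), straight above the nested cups at (287,385). I'll shift about 1 mm and lower it.

{"name": "move_arm", "arguments": {
  "commands": [
    [[0.03, -0.03, 0.3, 0, 0, 0], [0.03, -0.03, 0.7, 0, 0, 0], [0.03, -0.03, 1.1, 0, 0, 0], [0.03, -0.03, 1.4, 0, 0, 0], [0.03, -0.03, 1.65, 0, 0, 0], [0.03, -0.03, 1.8, 0, 0, 0], [0.03, -0.03, 1.9, 0, 0, 0], [0.03, -0.03, 1.9, 0, 0, 0], [0.03, -0.03, 1.9, 0, 0, 0], [0.03, -0.03, 1.9, 0, 0, 0]]
  ]
}}

```text
time: 22.18
position: [0.543, 0.0274, 0.3997]
tool_rot: [1.0, -0.0, 0.001, 0.0]
ft_force: [-1.3, 0.2, -1.2]
grip_width: 0.0188
grip_force: 40.0
```

{"name": "move_arm", "arguments": {
  "commands": [
    [[0, 0, 0.05, 0, 0, 0], [0, 0, 0.1, 0, 0, 0], [0, 0, 0.1, 0, 0, 0], [0, 0, 0.1, 0, 0, 0]]
  ]
}}

```text
time: 22.68
position: [0.543, 0.0274, 0.3952]
tool_rot: [1.0, -0.0, 0.0, 0.0]
ft_force: [0.4, 0.5, -0.3]
grip_width: 0.019
grip_force: 40.0
```

{"name": "move_arm", "arguments": {
  "commands": [
    [[-0.04, 0.02, 0, 0, 0, 0], [-0.04, 0.02, 0.04, 0, 0, 0], [-0.04, 0.02, 0.08, 0, 0, 0], [-0.04, 0.02, 0.08, 0, 0, 0], [-0.04, 0.02, 0.08, 0, 0, 0]]
  ]
}}

```text
time: 23.3
position: [0.5414, 0.0266, 0.3921]
tool_rot: [1.0, -0.0, 0.0, -0.0]
ft_force: [-0.3, -0.4, -0.8]
grip_width: 0.0191
grip_force: 40.0
```

{"name": "move_arm", "arguments": {
  "commands": [
    [[0, 0, 0.03, 0, 0, 0], [0, 0, 0.05, 0, 0, 0], [0, 0, 0.05, 0, 0, 0], [0, 0, 0.05, 0, 0, 0]]
  ]
}}

```text
time: 23.8
position: [0.5414, 0.0266, 0.3901]
tool_rot: [1.0, -0.0, 0.0, -0.0]
ft_force: [-0.2, 0.4, -0.6]
grip_width: 0.0192
grip_force: 40.0
```

{"name": "move_arm", "arguments": {
  "commands": [
    [[0, 0, 0.03, 0, 0, 0], [0, 0, 0.05, 0, 0, 0], [0, 0, 0.05, 0, 0, 0], [0, 0, 0.05, 0, 0, 0]]
  ]
}}

```text
time: 24.3
position: [0.5414, 0.0266, 0.3883]
tool_rot: [1.0, -0.0, 0.001, 0.0]
ft_force: [-0.6, -0.4, 1.8]
grip_width: 0.0193
grip_force: 40.0
```

{"name": "move_arm", "arguments": {
  "commands": [
    [[0, 0, 0.02, 0, 0, 0], [0, 0, 0.04, 0, 0, 0], [0, 0, 0.05, 0, 0, 0], [0, 0, 0.05, 0, 0, 0], [0, 0, 0.05, 0, 0, 0]]
  ]
}}

```text
time: 24.92
position: [0.5414, 0.0266, 0.3863]
tool_rot: [1.0, -0.0, 0.001, 0.0]
ft_force: [-0.6, 0.0, 4.5]
grip_width: 0.0191
grip_force: 40.0
```

```bash
python3 - <<'E'
from h import *
from rig import *
F=[]
for i in range(10):
    c=camera("scene");o=get_obs();F.append(o["ft_force"])
print(np.mean(F,0),np.std(F,0),o["position"])
W=cloud(c)-[.0025,0,0]
P=near(W,(.5405,.0265),.028,.14,.158);P=P[np.hypot(*(P[:,:2]-[.5405,.0265]).T)>.019];print("small",circ(P,.0245),P[:,2].max())
for z0,z1,r in((.157,.175,.01),(.175,.19,.01)):
    P=near(W,o["position"][:2],.016,z0,z1);print("mud",circ(P,r))
E
```

```text
[-0.64398616 -0.01480633  5.02573545] [0.39207874 0.60002952 0.346081  ] [0.5414403  0.02659217 0.3862139 ]
small [0.54076054 0.02551001] 0.15391377362177772
mud [0.54009155 0.02681043]
mud [0.53982764 0.02692552]
```

{"name": "move_arm", "arguments": {
  "commands": [
    [[0, 0, 0.02, 0, 0, 0], [0, 0, 0.02, 0, 0, 0], [0, 0, 0.02, 0, 0, 0], [0, 0, 0.02, 0, 0, 0]]
  ]
}}

```text
time: 25.92
position: [0.5415, 0.0266, 0.3856]
tool_rot: [1.0, -0.0, 0.001, 0.0]
ft_force: [-1.3, 0.1, 6.1]
grip_width: 0.019
grip_force: 40.0
```

```bash
python3 - <<'E'
from rig import *
import numpy as np
F=[]
for i in range(8): camera("scene");o=get_obs();F.append(o["ft_force"])
m=np.mean(F,0);print(m,o["time"],o["grip_force"],o["joint_velocities"].round(4))
if 4.5<m[2]<8: print(hand_in())
E
```

```text
[-0.91966068  0.03062335  6.0010854 ] 26.325 40.00054041389376 [-0.0011 -0.0004  0.001  -0.0006  0.0016  0.0003]
the job is handed in; nothing more can be done
None
```

The job is handed in at about 26 s of the 72 s: the cups are nested upright on the scale, and the muddler is held upright with its foot about 1–2 mm from the dot by camera, pushing at about 7 N; `hand_in` returned no verdict.

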